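Mark the balance point of a stirrer arm

TASK

Push the stirrer arm by its stem, head first along the guides of the low bench, just until it tips over the bench's front edge by its own weight and stays tipped with nothing touching it; do not push it on after that. Then mark its balance point: pick up the small black saddle from the worktop and set it astride the tipped arm, right above the bench's edge, in line with the arm. Leave the arm tipped.

Things in the scene. Friction and masses are not known exactly. Their poses are not given: they have to be found in the camera images.
- bench_edge (a point): Low grey bench fixed to the worktop, board 235 x 64 x 15 mm. This point: middle of its front edge, on the top face, 15 mm above the worktop; x points off the bench (the way to push the arm), z up. Two fences on it, 10 mm high, 23 mm apart, ending 71 mm behind the edge, guide the arm. Bare worktop lies before the edge.
- bar: Stirrer arm: flat aluminium bar 230 x 18 x 14 mm, about 0.3 kg, lying between the fences; heavy dark steel head, 26 mm across and high, on its front end. Origin: middle of the underside; x along the arm to the head, z up. It balances about 35 mm ahead of the origin; once that point is a few mm past the edge it tips some 11 degrees, front end on the worktop.
- bar_stem (a point): Upright round stem on the arm, 16 mm thick, 45 mm high, 25 mm behind the arm's origin. This point: on its axis, half-way up, 22 mm above the arm's top; x to the head, z up. Push it from behind with closed fingers, tips 15 to 25 mm above the arm's top (the rear rises as it tips, the stem leans away), in small steps at the end, drawing back a little to let it tip.
- rider_grip (a point): Black plastic saddle, 30 g, 30 (x) by 44 (y) mm, standing on the worktop: two 10 mm deep legs 32 mm apart to straddle the arm, 6 mm bridge, square knob 18 x 18 x 44 mm on top. This point: in the knob, 42 mm above the feet, 26 mm above the bridge, 18 mm below the top; grip its y faces here. x lies along the arm when seated, either way round; then 32 mm above the arm's top.
There are look-alikes about, which are no part of the job. Of the things that look like the part that bears rider_grip, the larger one is meant.

How it is judged:
By the outcome, as a careful person would: the job done as asked, in the order asked, and still so for the second after the job is handed in, with the robot touching nothing.
It also fails if it takes over 70 s, if anything falls off the work surface, if the arm or the gripper's body presses on something with over 40 N, if the wrist force passes 120 N, or if a joint passes its speed limit or range.

ROBOT

A 6-joint arm with a two-finger parallel gripper is mounted at the origin on a cart in front of the work surface, level with it; the furniture and walls round the work are solid. World frame = base frame: x ahead of the robot, y to its left, z up, the work surface at z = 0. Lengths are in m, angles in rad, forces in N, time in s.
With the tool pointing down it reaches from about 0.25 to 0.8 m from the base axis. Payload 8.5 kg.
Tool frame: the origin (TCP) lies on the centre line of the jaws, within the pads' length; the fingertips stand 25 mm ahead of it and the grasp point (between the pads) lies 6 mm ahead of it; x points along the fingers, y is the direction in which the jaws open and shut, and the axes are right-handed (so a half turn about x gives the same grasp; the last joint's range is limited). The gripper opens to 85 mm and grips with 20 to 120 N. Pads are 22 mm wide; open, the fingers measure 114 mm over their backs; the gripper's body (76 mm by 85 mm) begins 54 mm behind the grasp point. The pads swing forward as they close: fully open they stand 13 mm farther back than shut.
Start: joints at [-1.329, 0.238, -0.013, 1.319, 0, 1.571], TCP at [0.126, -0.51, 0.256] pointing down, gripper open.
Joint ranges: [-2.66, 2.66], [-1.03, 1.9], [-1.14, 1.46], [-1.82, 2.27], [-1.45, 1.34], [-3.14, 3.14]. Speed limits (rad/s): [2.22, 2.22, 2.79, 3.14, 3.14, 3.14].

INTERFACE

Orientations are given as a 3x3 rotation matrix whose columns are the frame's x, y, z axes.
In Python, from bench import env gives the robot as it stands.
- The arm moves only by the shell command python3 -m crank 'ROWS' [OPENING] [FORCE]. ROWS is JSON, one flat list of numbers, 6 for each row, row after row: the shift along the world's x, y, z scaled (see below), then the turn, a rotation vector about the world's x, y, z scaled (see below). In form: [dx, dy, dz, wx, wy, wz, dx, dy, dz, wx, wy, wz, ...]. A call has 1 to 8 rows; each row shifts and turns the pose as measured when the row begins; what a row does not reach is not made up. The controller multiplies each number of a shift by 0.03 m and each number of a turn by 45 degrees. A row lasts 1/8 s, in which the tool goes at most 62.5 mm and 10.7 degrees, less where a joint would pass 70% of its speed; a pose out of reach is approached as far as the arm can. A call with a number of a shift or a turn outside -1 to 1 is refused whole. A call with a gripper value outside its range is refused whole. OPENING is the opening, from 0 (shut) to 1 (fully open), set as the call begins (- or left out, the last holds). The fingers move at their own pace and stop on an object; FORCE is the grip in N (left out, the last holds). Time passes only in rows, so rows that do not move let the fingers close. It gives the time, the measured TCP pose, the force and the opening at its end, in the units of the state.
- env.sense(): the state, without advancing time (a new reading comes with each control period).
- env.read_camera(name): name is "scene" or "top" or "wrist"; returns (picture, depth): 400x640x3 uint8, red, green, blue; 400x640 float32, m along the optical axis (not along the pixel's ray), 0 where there is no reading.
- env.get_calibration(name): a dict with "fov_y" (degrees; the focal length in pixels is half the picture's height over the tangent of half this angle, whatever the lens; pixels are square), "cx", "cy" (the principal point, pixels), "world_to_cam" (4x4, takes a point from world to camera coordinates); the wrist camera has in their place "tool_from_camera" (4x4, takes a point from camera to tool coordinates, whose origin is the TCP and whose axes are the tool frame's). Camera axes: x right, y up, looking along -z (the intrinsics and any distortion apply to the point x, -y, -z); pixel columns grow to the right and rows downward; lengths in m; the calibration is good to about 2 mm. A picture is of the moment at which its call begins: read the wrist's pose just before it. get_calibration takes no time and is no camera call.
- env.sign_off(): hands the job in, once; it reports no verdict.
The state is a dict: "t": time; "q": joint angles; "qvel": joint speeds; "joint_efforts": joint torques, N m; "position": TCP position; "ee_rot": TCP orientation; "wrist_force": force on the tool from outside, world axes, zero at the start; "wrist_torque": the same for the moment, N m; "width": finger opening in m.
Only numpy, scipy, OpenCV 4.12 (cv2) and the standard library are available. Lean on these libraries where they do the work, as an engineer would, in place of code of your own. Each camera call takes 0.05 s, during which the arm holds its last target.

## Working session

There is one attempt and no reset: what is moved stays moved. The work goes in short steps, Python scripts to look and compute and a shell command to move; the robot and the scene stay as the last step left them, time stands still between calls to the robot, and variables do not carry over. Pictures are saved under pics/ and viewed, and the job is handed in when it is done.

```bash
ls; mkdir -p pics; python3 - <<'E'
from bench import env
import cv2
s=env.sense();print(s['t'],s['position'],s['ee_rot'],s['width'])
for n in ("scene","top"):
    p,d=env.read_camera(n); cv2.imwrite(f"pics/{n}0.png",p[:,:,::-1]); c=env.get_calibration(n); print(n,c, d.min(),d.max())
print(env.get_calibration("wrist"))
E
```

```text
pics
0.0 [ 0.12562572 -0.5093614   0.25568565] [[-3.52812050e-04  2.39450359e-01 -9.70908544e-01]
 [ 1.35446225e-03 -9.70907600e-01 -2.39450618e-01]
 [-9.99999020e-01 -1.39954004e-03  1.82214279e-05]] 0.08508880170149545
scene {'fov_y': 42.653476348114495, 'cx': 320.4358891914811, 'cy': 207.9348497901554, 'world_to_cam': array([[-0.89811288, -0.43925651,  0.02114182,  0.46023547],
       [ 0.30233394, -0.58181751,  0.75503812, -0.19620081],
       [-0.31935473,  0.68450135,  0.65533995, -1.4190441 ],
       [ 0.        ,  0.        ,  0.        ,  1.        ]])} 0.0 3.217924
top {'fov_y': 44.18710280267965, 'cx': 319.3499517533992, 'cy': 196.95342754668573, 'world_to_cam': array([[-1.11059593e-02, -9.99840177e-01, -1.40099649e-02,
         8.95972788e-04],
       [ 9.97752271e-01, -1.20065371e-02,  6.59260792e-02,
        -5.42914155e-01],
       [-6.60837538e-02, -1.32463020e-02,  9.97726151e-01,
        -1.35138453e+00],
       [ 0.00000000e+00,  0.00000000e+00,  0.00000000e+00,
         1.00000000e+00]])} 0.0 2.2812214
{'fov_y': 71.55579908627433, 'cx': 316.07085623495595, 'cy': 199.1620639573284, 'tool_from_camera': array([[ 6.09318062e-04,  3.00937404e-01, -9.53643700e-01,
        -1.17211358e-01],
       [ 9.99999506e-01, -9.31996248e-04,  3.44830286e-04,
        -4.82201653e-05],
       [-7.85020020e-04, -9.53643440e-01, -3.00937824e-01,
        -7.75155388e-02],
       [ 0.00000000e+00,  0.00000000e+00,  0.00000000e+00,
         1.00000000e+00]])}
```

View pics/scene0.png

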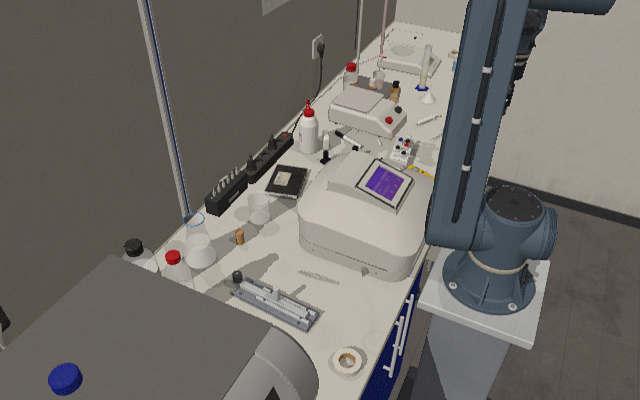

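View pics/top0.png

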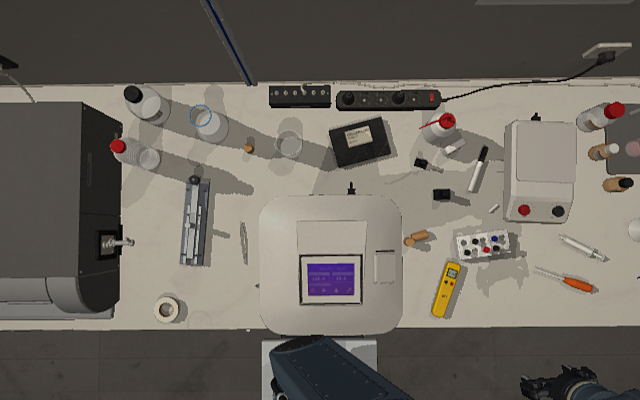

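The top view shows the bench with the bar at about (195,222), head up at (195,180). Two black saddle candidates are at (421,163) and (443,195). I'll enlarge these.

```bash
cat > h.py <<'E'
import numpy as np, cv2
from bench import env
def K(n):
    c=env.get_calibration(n); f=200/np.tan(np.radians(c['fov_y']/2)); return c,f
def cam(n,s=None):
    c,f=K(n)
    if n=='wrist':
        T=np.eye(4);T[:3,:3]=s['ee_rot'];T[:3,3]=s['position']; W=T@np.array(c['tool_from_camera'])
    else: W=np.linalg.inv(c['world_to_cam'])
    return W,f,c['cx'],c['cy']
def ray(n,u,v,s=None):
    W,f,cx,cy=cam(n,s); d=W[:3,:3]@np.array([(u-cx)/f,-(v-cy)/f,-1]); return W[:3,3],d
def onz(n,u,v,z,s=None):
    o,d=ray(n,u,v,s); return o+d*(z-o[2])/d[2]
def dep(n,u,v,D,s=None):
    o,d=ray(n,u,v,s); return o+d*D
def tri(a,b):
    (o1,d1),(o2,d2)=a,b
    A=np.stack([d1,-d2],1); t=np.linalg.lstsq(A,o2-o1,rcond=None)[0]
    p,q=o1+d1*t[0],o2+d2*t[1]; return (p+q)/2,np.linalg.norm(p-q)
def proj(n,P,s=None):
    W,f,cx,cy=cam(n,s); p=np.linalg.inv(W)@np.r_[P,1]; return cx+f*p[0]/-p[2], cy-f*p[1]/-p[2]
E
python3 - <<'E'
import cv2,numpy as np
t=cv2.imread('pics/top0.png');s=cv2.imread('pics/scene0.png')
def z(im,x,y,w,h,k): return cv2.resize(im[y:y+h,x:x+w],None,fx=k,fy=k,interpolation=cv2.INTER_CUBIC)
a=z(t,160,165,70,110,5); b=z(t,390,130,110,110,5)[:550]
cv2.imwrite('pics/z1.png',a);cv2.imwrite('pics/z2.png',b);cv2.imwrite('pics/z3.png',z(s,215,255,120,80,6));cv2.imwrite('pics/z4.png',z(s,300,110,80,70,7))
E
```

```text
(no output)
```

View pics/z1.png

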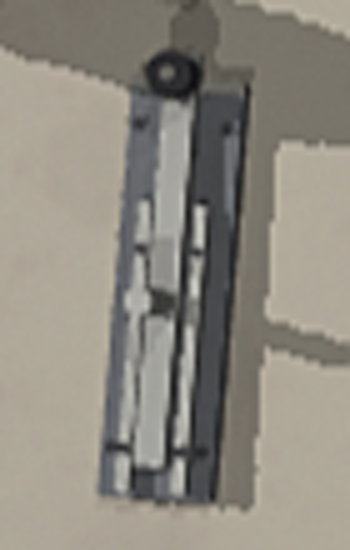

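View pics/z2.png

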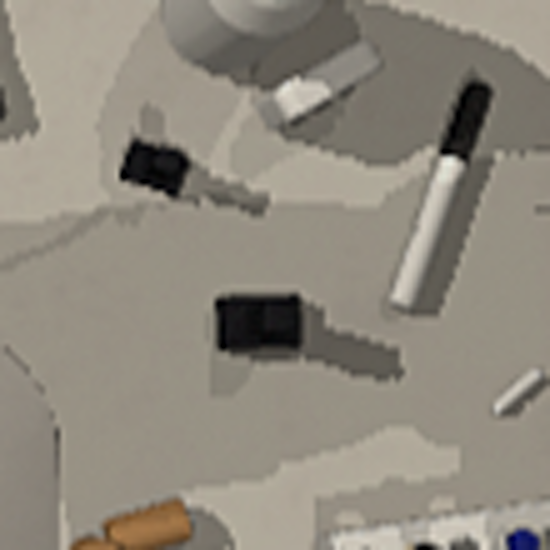

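View pics/z3.png

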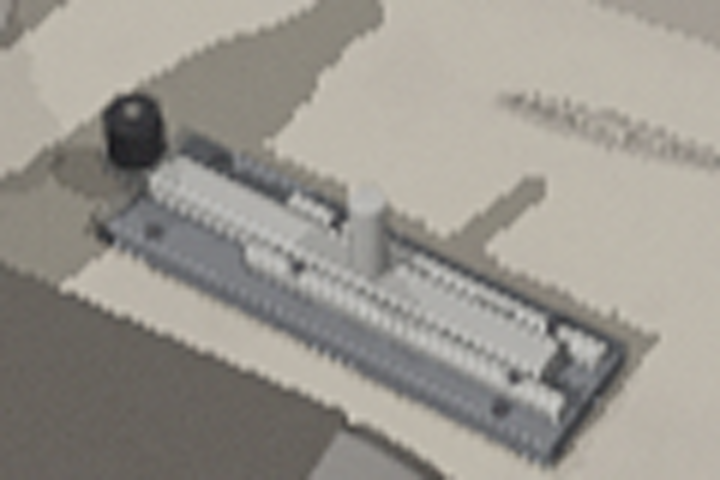

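View pics/z4.png

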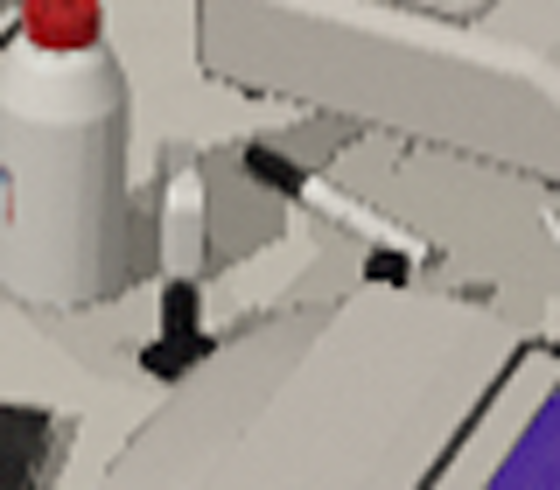

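Bench: front at the top of the image, front-edge corners near (187,183) and (209,182). The head overhangs slightly and the stem is near (190,225). The larger saddle is at (443,195). Next: numbers.

```bash
python3 - <<'E'
from h import *
np.set_printoptions(precision=4,suppress=True)
p,d=env.read_camera('top'); p2,d2=env.read_camera('scene')
np.savez('d0.npz',d=d,d2=d2)
for nm,(u,v) in dict(FL=(186.6,182.6),FR=(209.4,182),BL=(180,264.4),BR=(203,265)).items(): print(nm,onz('top',u,v,.015))
# depth cloud heights
W,f,cx,cy=cam('top'); vv,uu=np.mgrid[:400,:640]
P=np.stack([(uu-cx)/f*d,-(vv-cy)/f*d,-d],-1)@W[:3,:3].T+W[:3,3]
P[d==0]=np.nan
np.save('P.npy',P)
for r in [(260,195,405,335),(175,175,215,270),(410,150,435,175),(430,185,456,203),(150,90,230,145),(110,130,160,170),(80,100,135,310),(505,120,576,222),(230,60,250,90)]:
    q=P[r[1]:r[3],r[0]:r[2]].reshape(-1,3); print(r,'zmax',np.nanmax(q[:,2]),'at',q[np.nanargmax(q[:,2])])
for k in [(421,163),(443,195),(300,265),(345,220),(330,280)]: print(k,P[k[1],k[0]])
g=cv2.cvtColor(p,cv2.COLOR_RGB2GRAY)
for box in [(408,152,436,176),(428,184,456,204)]:
    m=(g[box[1]:box[3],box[0]:box[2]]<45).astype(np.uint8)
    c=max(cv2.findContours(m,0,1)[0],key=cv2.contourArea); print('rect',cv2.minAreaRect(c),'box',box)
    ys,xs=np.nonzero(m); q=P[ys+box[1],xs+box[0]]; print(np.round(np.nanpercentile(q[:,2],[5,25,50,75,95,100]),4))
    tp=q[q[:,2]>np.nanmax(q[:,2])-.008]; print(tp.mean(0),len(tp))
print(env.sense()['t'])
E
```

```text
FL [0.5878 0.3661 0.015 ]
FR [0.5887 0.302  0.015 ]
BL [0.3604 0.3829 0.015 ]
BR [0.3581 0.3189 0.015 ]
(260, 195, 405, 335) zmax 0.22096359227638662 at [ 0.3952 -0.0058  0.221 ]
(175, 175, 215, 270) zmax 0.08149734748585225 at [0.4711 0.3507 0.0815]
(410, 150, 435, 175) zmax 0.051850441117921475 at [ 0.6378 -0.2911  0.0519]
(430, 185, 456, 203) zmax 0.06807525547067339 at [ 0.5541 -0.3444  0.0681]
(150, 90, 230, 145) zmax 0.1577989443063217 at [0.7659 0.3104 0.1578]
(110, 130, 160, 170) zmax 0.22810855602336555 at [0.6563 0.47   0.2281]
(80, 100, 135, 310) zmax 0.2531128146193524 at [0.7193 0.5499 0.2531]
(505, 120, 576, 222) zmax 0.10873456077158883 at [ 0.7233 -0.56    0.1087]
(230, 60, 250, 90) zmax 0.21743685811418834 at [0.8647 0.1879 0.2174]
(421, 163) [ 0.6309 -0.2845  0.043 ]
(443, 195) [ 0.5412 -0.3374  0.0625]
(300, 265) [0.3688 0.04   0.2043]
(345, 220) [ 0.4754 -0.0702  0.1623]
(330, 280) [ 0.3314 -0.031   0.1909]
rect ((12.699999809265137, 10.899999618530273), (12.016654968261719, 8.221921920776367), 18.434947967529297) box (408, 152, 436, 176)
[0.0068 0.0108 0.0145 0.0349 0.0471 0.0519]
[ 0.6339 -0.2898  0.0473] 14
rect ((13.0, 10.0), (10.0, 16.0), 90.0) box (428, 184, 456, 204)
[0.0045 0.0151 0.0189 0.0563 0.0618 0.0681]
[ 0.5495 -0.3456  0.0621] 20
0.2
```

```bash
python3 -m crank '[0.9,0.6,0.6,0,0,0.1,0.9,0.8,0.6,0,0,0.1,0.9,0.8,0.6,0,0,0.1,0.9,0.8,0.6,0,0,0.1,0.9,0.8,0.6,0,0,0.1,0.9,0.8,0.6,0,0,0.1,0.9,0.8,0.6,0,0,0.1,0.9,0.8,0.6,0,0,0.1]' 0 ; python3 -c "
from h import *
s=env.sense();print(s['q'],s['position'],s['ee_rot'][:,1],s['t'])"
```

```text
t: 1.2
position: [0.3452, -0.3176, 0.4015]
ee_rot: [[-0.004, 0.774, -0.633], [0.004, -0.633, -0.774], [-1.0, -0.006, 0.0]]
wrist_force: [-0.1, -0.7, 0.6]
width: 0.0004
[-7.43478221e-01  1.38512676e-01  2.27438059e-01  1.66537622e+00
 -3.90526736e-04  1.51298772e+00] [ 0.345214   -0.31756964  0.4015116 ] [ 0.77398338 -0.63318054 -0.0056676 ] 1.2
```

```bash
R='x'; python3 -m crank '[0.2,1,-0.2,0,0,0.13,0.2,1,-0.2,0,0,0.13,0.2,1,-0.2,0,0,0.13,0.2,1,-0.2,0,0,0.13,0.2,1,-0.2,0,0,0.13,0.2,1,-0.2,0,0,0.13,0.2,1,-0.2,0,0,0.13,0.2,1,-0.2,0,0,0.13]' 
python3 -m crank '[0.1,1,0,0,0,0.13,0.1,1,0,0,0,0.13,0.1,1,0,0,0,0.13,0.1,1,0,0,0,0.13,0.1,1,0,0,0,0.13,0.1,1,0,0,0,0.13,0.1,1,0,0,0,0.13,0.1,1,0,0,0,0.13]' 
python3 -m crank '[0.1,1,-0.2,0,0,0.12,0.1,1,-0.2,0,0,0.12,0.1,1,-0.2,0,0,0.12,0,1,-0.2,0,0,0.12,0,1,-0.2,0,0,0.12,0,1,-0.2,0,0,0.12]' 
python3 - <<'E'
from h import *
s=env.sense();print(s['q'],s['t'],np.degrees(np.arctan2(s['ee_rot'][1,1],s['ee_rot'][0,1])))
p,d=env.read_camera('wrist');cv2.imwrite('pics/w1.png',p[:,:,::-1]);np.savez('w1.npz',p=p,d=d,pos=s['position'],R=s['ee_rot'])
E
```

```text
t: 2.2
position: [0.3957, -0.07, 0.3526]
ee_rot: [[-0.004, 0.987, 0.159], [-0.0, 0.159, -0.987], [-1.0, -0.004, -0.0]]
wrist_force: [0.9, 0.4, 0.2]
width: -0.0001
t: 3.2
position: [0.4189, 0.1783, 0.3515]
ee_rot: [[-0.003, 0.536, 0.844], [-0.004, 0.844, -0.537], [-1.0, -0.005, -0.0]]
wrist_force: [-0.0, -0.5, -0.1]
width: 0.0002
t: 3.95
position: [0.4276, 0.3646, 0.3138]
ee_rot: [[-0.001, -0.019, 1.0], [-0.006, 1.0, 0.019], [-1.0, -0.006, -0.001]]
wrist_force: [-0.1, -0.3, 0.3]
width: 0.0002
[ 0.70790656  0.29578471  0.21209895  1.49139634 -0.003886    0.68887719] 3.95 91.09091749982572
```

View pics/w1.png

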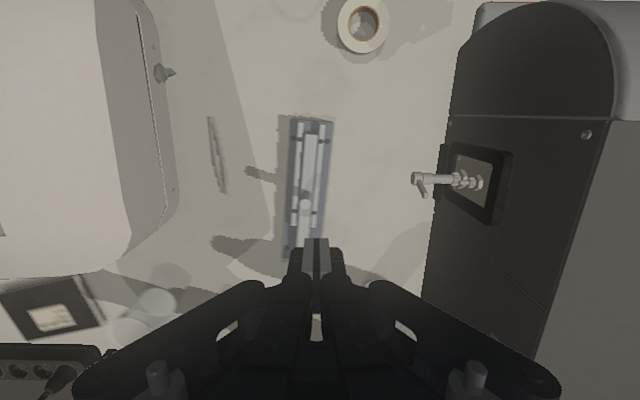

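The fingers hide the front of the bench. The stem is at (304,207) and the bench's rear edge at v≈118. I'll move forward for a view of the front edge.

```bash
python3 -m crank '[0.95,-0.15,-0.1,0,0,-0.02,0.95,-0.15,-0.1,0,0,-0.02,0.95,-0.15,-0.1,0,0,-0.02,0.95,-0.15,-0.1,0,0,-0.02,0.95,-0.15,-0.1,0,0,-0.02,0.95,-0.15,-0.1,0,0,-0.02,0.95,-0.15,-0.1,0,0,0,0,0,0,0,0,0]' 
python3 - <<'E'
from h import *
s=env.sense();print(s['q'],s['t'],np.degrees(np.arctan2(s['ee_rot'][1,1],s['ee_rot'][0,1])))
p,d=env.read_camera('wrist');cv2.imwrite('pics/w2.png',p[:,:,::-1]);np.savez('w2.npz',p=p,d=d,pos=s['position'],R=s['ee_rot'])
cv2.imwrite('pics/w2z.png',cv2.resize(p[:,:,::-1][20:320,220:420],None,fx=4,fy=4,interpolation=cv2.INTER_CUBIC)[:1200:1][:,:][::2,::2])
E
```

```text
t: 5.0
position: [0.6318, 0.3352, 0.2873]
ee_rot: [[-0.007, 0.071, 0.997], [-0.007, 0.997, -0.071], [-1.0, -0.008, -0.007]]
wrist_force: [-0.4, 0.4, -0.4]
width: -0.0001
[ 0.48897598  0.60265206  0.64363148  1.62142348 -0.00307172  0.55982016] 5.0 85.9432248530344
```

View pics/w2.png

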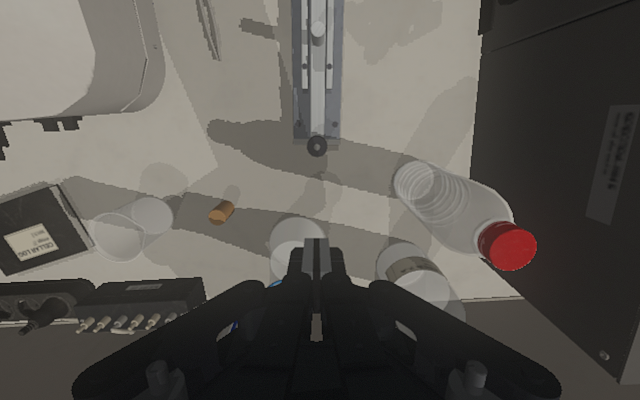

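View pics/w2z.png

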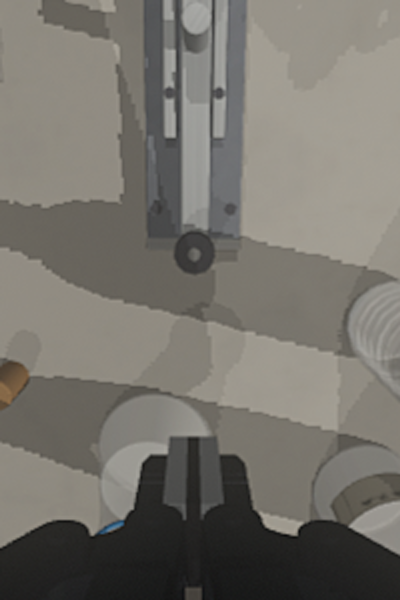

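```bash
python3 - <<'E'
import numpy as np,cv2
p=np.load('w2.npz')['p'][:,:,::-1]
c=cv2.resize(p[75:165,280:355],None,fx=6.5,fy=6.5,interpolation=cv2.INTER_NEAREST); cv2.imwrite('pics/w2y.png',c)
g=cv2.cvtColor(p,cv2.COLOR_BGR2GRAY)
for u in (297,300,304,332,336): print(u,g[130:152,u])
E
```

```text
297 [ 74  73  74  73  72  72  73  72  76  88  90  88  89  89  92  97 100  99
  99  99  99 100]
300 [74 74 72 73 73 73 73 72 76 86 91 89 88 89 93 99 99 99 98 98 99 99]
304 [ 72  72  72  73  73  74  73  71  76  87  90  88  89  89  91  97 101 101
 100 100 100  99]
332 [105 108 108 114 113 114 105  84  86  98 109 105 106 107 102  93 100 101
 100  99 106 121]
336 [111 112 112 113 113 114 110  97  95  95 108 105 106 107 102  93 100 100
  99  98 106 121]
```

View pics/w2y.png

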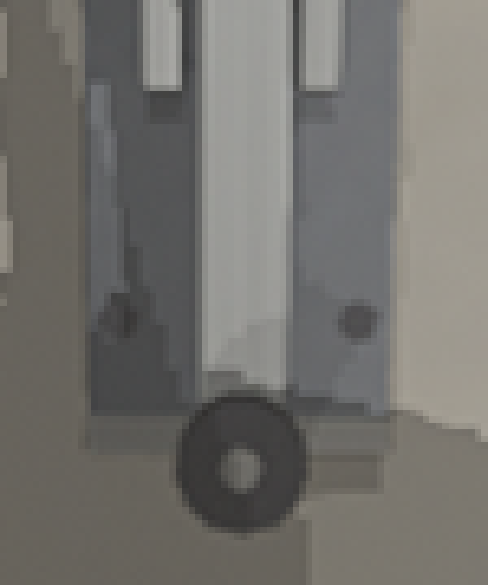

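```bash
python3 - <<'E'
from h import *
np.set_printoptions(precision=4,suppress=True)
z=np.load('w2.npz'); s=dict(position=z['pos'],ee_rot=z['R'])
L=onz('wrist',292.7,138.3,.015,s);R=onz('wrist',339.6,138.4,.015,s);print('FL,FR',L,R,(L+R)/2,np.linalg.norm(L-R),np.degrees(np.arctan2((L-R)[1],(L-R)[0]))-90)
print('foot front',onz('wrist',316,144,0,s))
for u in(304.5,328.5): print('fence end',onz('wrist',u,88.7,.025,s))
# knob stem top etc
p=z['p'];print('stem top w2',onz('wrist',318,28.5,.074,s), 'head top', onz('wrist',316.8,146,.041,s))
z1=np.load('w1.npz'); s1=dict(position=z1['pos'],ee_rot=z1['R'])
cv2.imwrite('pics/w1y.png',cv2.resize(z1['p'][:,:,::-1][100:265,265:350],None,fx=3.6,fy=3.6,interpolation=cv2.INTER_NEAREST))
print(onz('wrist',304,205,.074,s1))
print('table depth check', [dep('wrist',u,v,z['d'][v,u],s) for u,v in((260,100),(380,120),(310,138-12))])
E
```

```text
FL,FR [0.5863 0.3045 0.015 ] [0.591  0.3689 0.015 ] [0.5887 0.3367 0.015 ] 0.06460473614633383 -184.09717741072
foot front [0.5978 0.3358 0.    ]
fence end [0.5248 0.3264 0.025 ]
fence end [0.527  0.3569 0.025 ]
stem top w2 [0.4712 0.3473 0.074 ] head top [0.5963 0.3372 0.041 ]
[0.4722 0.3482 0.074 ]
table depth check [array([0.5329, 0.2632, 0.0012]), array([ 0.571 ,  0.4278, -0.0013]), array([0.5717, 0.3295, 0.0141])]
```

View pics/w1y.png

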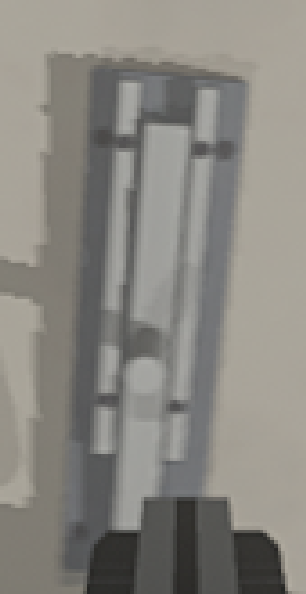

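```bash
python3 - <<'E'
from h import *
np.set_printoptions(precision=4,suppress=True)
z=np.load('w2.npz'); s=dict(position=z['pos'],ee_rot=z['R'])
for u in (300,335):
  for v in range(132,152,1): 
    q=dep('wrist',u,v,z['d'][v,u],s); print(u,v,q, z['p'][v,u])
z1=np.load('w1.npz'); s1=dict(position=z1['pos'],ee_rot=z1['R'])
a=onz('wrist',289.7,118.3,.015,s1);b=onz('wrist',333,122,.015,s1);m=(a+b)/2
print('back',a,b,m,np.linalg.norm(a-b),'front pred',m+.235*np.array([.9974,-.0715,0]))
E
```

```text
300 132 [0.5786 0.3152 0.0147] [72 72 73]
300 133 [0.58   0.3151 0.0142] [73 73 73]
300 134 [0.5812 0.3151 0.0156] [72 73 74]
300 135 [0.5826 0.315  0.0159] [73 73 73]
300 136 [0.5839 0.3149 0.0165] [72 73 73]
300 137 [0.5854 0.3146 0.0139] [71 72 72]
300 138 [0.5866 0.3146 0.0152] [75 76 75]
300 139 [0.588  0.3144 0.0149] [88 86 83]
300 140 [0.5894 0.3143 0.014 ] [92 91 86]
300 141 [0.5907 0.3142 0.0152] [90 89 84]
300 142 [0.5921 0.3141 0.0145] [90 88 84]
300 143 [0.5933 0.314  0.0159] [90 89 86]
300 144 [0.5949 0.3138 0.014 ] [95 93 88]
300 145 [ 0.5977  0.3126 -0.0008] [103  99  92]
300 146 [ 0.5992  0.3125 -0.0011] [103  99  91]
300 147 [ 0.6006  0.3124 -0.0008] [103  99  91]
300 148 [ 0.602   0.3123 -0.0005] [102  98  91]
300 149 [ 0.6034  0.3121 -0.0008] [101  98  91]
300 150 [0.6047 0.3121 0.0002] [102  99  92]
300 151 [ 0.6064  0.3118 -0.0015] [102  99  91]
335 132 [0.5819 0.363  0.0157] [110 112 114]
335 133 [0.5833 0.363  0.0147] [111 112 115]
335 134 [0.5846 0.3629 0.0159] [112 113 116]
335 135 [0.586  0.3629 0.014 ] [114 114 117]
335 136 [0.5874 0.3628 0.0142] [104 106 108]
335 137 [0.5886 0.3627 0.0156] [81 82 82]
335 138 [0.59   0.3626 0.0151] [85 86 85]
335 139 [0.5912 0.3625 0.0163] [98 98 95]
335 140 [0.5927 0.3625 0.0148] [110 109 103]
335 141 [0.5941 0.3625 0.0147] [107 105 101]
335 142 [0.5955 0.3624 0.0135] [107 105 101]
335 143 [0.5968 0.3623 0.015 ] [109 107 103]
335 144 [0.5979 0.3621 0.0168] [104 102  96]
335 145 [0.6011 0.3629 0.0002] [96 92 86]
335 146 [0.6025 0.3628 0.0008] [105 101  94]
335 147 [ 0.6041  0.3629 -0.0012] [104 100  93]
335 148 [ 0.6055  0.3628 -0.0005] [102  99  92]
335 149 [ 0.6068  0.3627 -0.    ] [102  99  91]
335 150 [ 0.6083  0.3626 -0.0005] [111 107  99]
335 151 [ 0.61    0.3626 -0.0024] [125 122 112]
back [0.3608 0.3241 0.015 ] [0.3647 0.3866 0.015 ] [0.3628 0.3553 0.015 ] 0.06266039670029717 front pred [0.5972 0.3385 0.015 ]
```

The depth reading settles the edge. The light strip (v 139–144) is still board top, and the real edge is at v≈144.5, which gives (0.597, 0.337), yaw −4.1°. The fence ends and the rear edge agree. The stem is about 126 mm behind the edge, so tipping is expected about 68 mm on.

```bash
python3 -m crank '[-0.95,0.07,-0.5,0,0,0,-0.95,0.07,-0.6,0,0,0,-0.95,0.07,-0.6,0,0,0,-0.95,0.07,-0.6,0,0,0,-0.95,0.07,-0.6,0,0,0,-0.95,0.07,-0.6,0,0,0,-0.95,0.07,-0.6,0,0,0,0,0,0,0,0,0]' 0
```

```text
t: 6.05
position: [0.4168, 0.3499, 0.1639]
ee_rot: [[-0.006, 0.067, 0.998], [-0.004, 0.998, -0.067], [-1.0, -0.005, -0.006]]
wrist_force: [1.0, -0.0, 1.3]
width: -0.0001
```

```bash
python3 -m crank '[0.1,0,-0.9,0,0,0,0.1,0,-0.9,0,0,0,0.1,0,-0.9,0,0,0,0,0,-0.2,0,0,0,0,0,0,0,0,0]' 0
python3 - <<'E'
from h import *
s=env.sense()
p,d=env.read_camera('wrist');cv2.imwrite('pics/w3.png',p[:,:,::-1])
p,d=env.read_camera('scene');cv2.imwrite('pics/s3.png',cv2.resize(p[:,:,::-1][240:345,205:345],None,fx=5,fy=5))
E
```

```text
t: 6.68
position: [0.4272, 0.3519, 0.0801]
ee_rot: [[0.001, 0.065, 0.998], [0.002, 0.998, -0.065], [-1.0, 0.002, 0.001]]
wrist_force: [1.0, 1.1, -1.4]
width: 0.0001
```

View pics/s3.png

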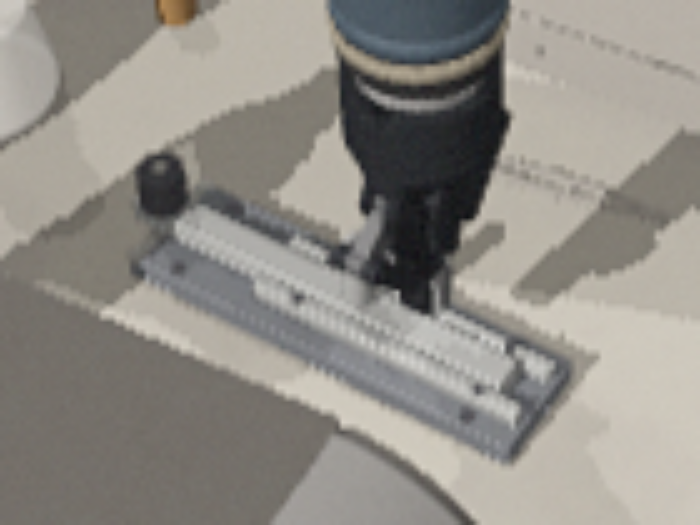

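```bash
python3 -m crank '[0.4,-0.04,-0.1,0,0,0,0.4,-0.03,0,0,0,0,0.4,-0.03,0,0,0,0,0.4,-0.03,0,0,0,0,0.4,-0.03,0,0,0,0,0.2,-0.015,0,0,0,0,0.2,-0.015,0,0,0,0,0,0,0,0,0,0]' 0
python3 - <<'E'
from h import *
s=env.sense();v=s['position']-np.array([.597,.3367,0]);print('s,lat',v@[.9974,-.0715,0],v@[.0715,.9974,0],s['wrist_force'])
p,d=env.read_camera('scene');cv2.imwrite('pics/s4.png',cv2.resize(p[:,:,::-1][240:345,205:345],None,fx=5,fy=5))
E
```

```text
t: 7.78
position: [0.5046, 0.3463, 0.0791]
ee_rot: [[0.002, 0.065, 0.998], [0.004, 0.998, -0.065], [-1.0, 0.004, 0.002]]
wrist_force: [-0.1, -0.1, 0.0]
width: -0.0001
s,lat -0.09280168918067176 0.0029690916396931926 [-0.05623044 -0.11339271  0.00402082]
```

View pics/s4.png

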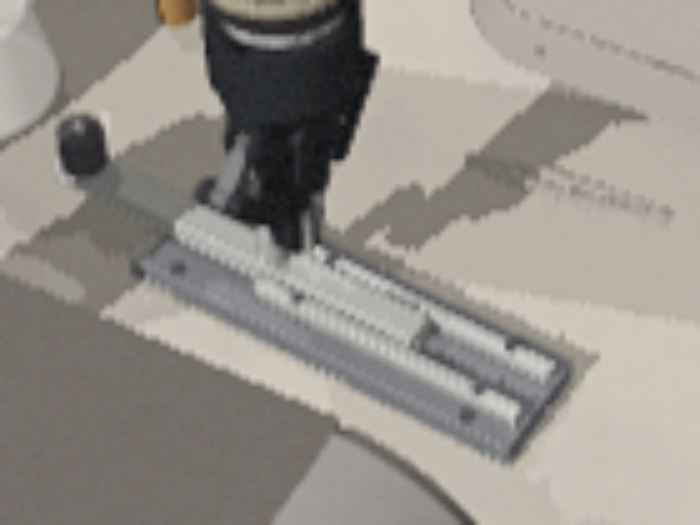

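```bash
python3 -m crank '[0.1,-0.01,-0.12,0,0,0,0.1,-0.01,0,0,0,0,0.1,-0.01,0,0,0,0,0,0,0,0,0,0]' 0
cat > chk.py <<'E'
import sys
from h import *
s=env.sense();v=s['position']-np.array([.597,.3367,0]);print('s,lat',v@[.9974,-.0715,0],v@[.0715,.9974,0],s['position'][2],s['wrist_force'],s['t'])
p,d=env.read_camera('scene');cv2.imwrite(f'pics/{sys.argv[1]}.png',cv2.resize(p[:,:,::-1][240:345,205:345],None,fx=5,fy=5))
g=p.sum(2)
# dark head blob
m=(cv2.cvtColor(p,cv2.COLOR_RGB2GRAY)[255:300,200:260]<65).astype(np.uint8); n,l,st,ce=cv2.connectedComponentsWithStats(m)
for i in range(1,n):
    if st[i,4]>15:print('blob',ce[i]+[200,255],st[i])
E
python3 chk.py s5
```

```text
t: 8.32
position: [0.5126, 0.3454, 0.0752]
ee_rot: [[0.0, 0.064, 0.998], [0.004, 0.998, -0.064], [-1.0, 0.004, -0.0]]
wrist_force: [-2.3, 0.1, 1.7]
width: -0.0001
s,lat -0.08484592267895909 0.0026845181065529764 0.07520427874388458 [-2.31884886  0.07702956  1.72650508] 8.325
blob [253.90963855 268.86144578] [ 45   0  15  34 332]
blob [220.47058824 269.17647059] [17  9  7 10 51]
```

View pics/s5.png

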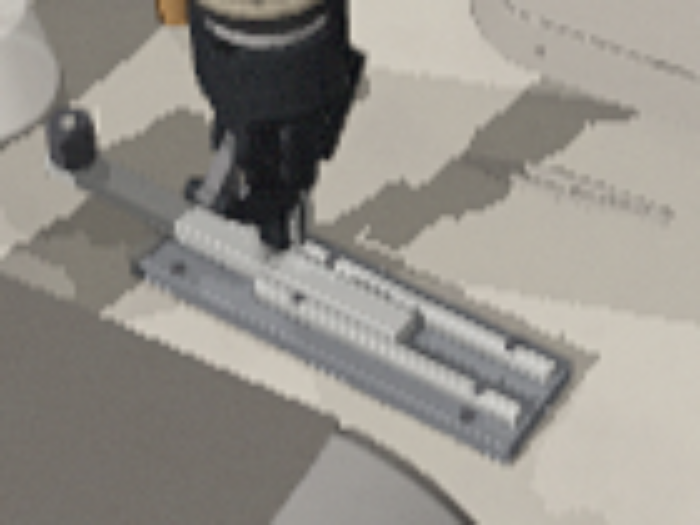

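```bash
python3 -m crank '[0.1,-0.01,0,0,0,0,0.05,-0.005,0,0,0,0,0,0,0,0,0,0]' 0; python3 chk.py s6
```

```text
t: 8.75
position: [0.517, 0.345, 0.0753]
ee_rot: [[-0.0, 0.063, 0.998], [0.004, 0.998, -0.063], [-1.0, 0.004, -0.001]]
wrist_force: [-3.7, -0.3, 2.6]
width: 0.0006
s,lat -0.08040783233225773 0.0025945192338623726 0.0753451251014959 [-3.72169241 -0.2574586   2.63235361] 8.75
blob [253.30913978 268.95698925] [ 43   0  17  34 372]
blob [219.97058824 268.85294118] [18 10  5  8 34]
```

```bash
python3 -m crank '[0.08,-0.006,0,0,0,0,0,0,0,0,0,0,-0.15,0.01,0,0,0,0,0,0,0,0,0,0]' 0; python3 chk.py s7
```

```text
t: 9.3
position: [0.5158, 0.3451, 0.0753]
ee_rot: [[0.002, 0.064, 0.998], [0.004, 0.998, -0.064], [-1.0, 0.004, 0.002]]
wrist_force: [-0.2, -0.4, -0.2]
width: 0.0002
s,lat -0.08158322707268464 0.0025980211640857604 0.07526422511377887 [-0.15708599 -0.4042705  -0.1914159 ] 9.3
blob [253.51955307 268.80726257] [ 44   0  16  34 358]
blob [219.03333333 270.33333333] [17 11  5  9 30]
```

View pics/s7.png

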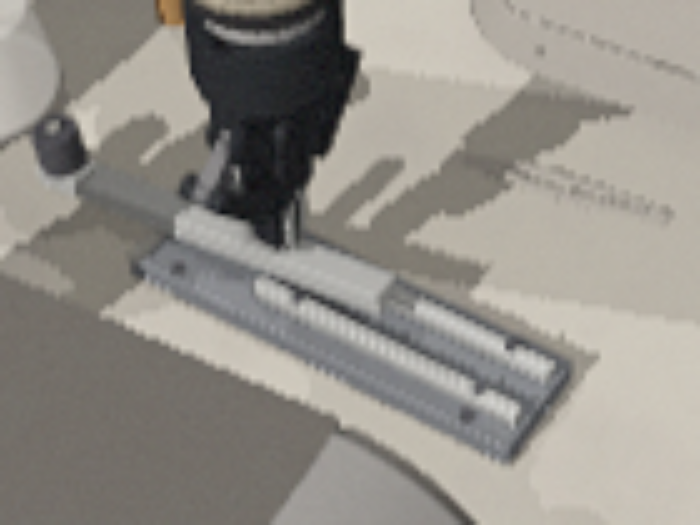

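The arm tipped: the head is down, the rear is raised, and there is no contact force. I'll retreat upward and check that it stays.

```bash
python3 -m crank '[-0.1,0,0.4,0,0,0,-0.1,0,0.7,0,0,0,0,0,1,0,0,0,0,0,1,0,0,0,0,0,1,0,0,0,0,0,1,0,0,0,0,0,1,0,0,0,0.2,-0.4,1,0,0,0]' 0; python3 -m crank '[0.2,-1,0.5,0,0,0,0.2,-1,0.3,0,0,0,0.2,-1,0.1,0,0,0,0.2,-1,0,0,0,0,0.2,-1,0,0,0,0,0.2,-1,0,0,0,0,0.2,-1,0,0,0,0,0.2,-1,0,0,0,0]' 1
python3 - <<'E'
from h import *
p,d=env.read_camera('scene');cv2.imwrite('pics/s8.png',cv2.resize(p[:,:,::-1][240:345,205:345],None,fx=5,fy=5,interpolation=cv2.INTER_CUBIC)); np.savez('s8.npz',p=p,d=d)
p,d=env.read_camera('top');cv2.imwrite('pics/t8.png',cv2.resize(p[:,:,::-1][155:275,160:240],None,fx=5,fy=5,interpolation=cv2.INTER_CUBIC)); np.savez('t8.npz',p=p,d=d)
E
```

```text
t: 10.35
position: [0.514, 0.3324, 0.299]
ee_rot: [[0.004, 0.063, 0.998], [0.004, 0.998, -0.063], [-1.0, 0.004, 0.004]]
wrist_force: [0.4, 0.9, 0.6]
width: -0.0002
t: 11.35
position: [0.5622, 0.0864, 0.338]
ee_rot: [[0.018, 0.06, 0.998], [0.008, 0.998, -0.061], [-1.0, 0.009, 0.017]]
wrist_force: [0.7, -0.0, -0.6]
width: 0.0854
```

View pics/s8.png

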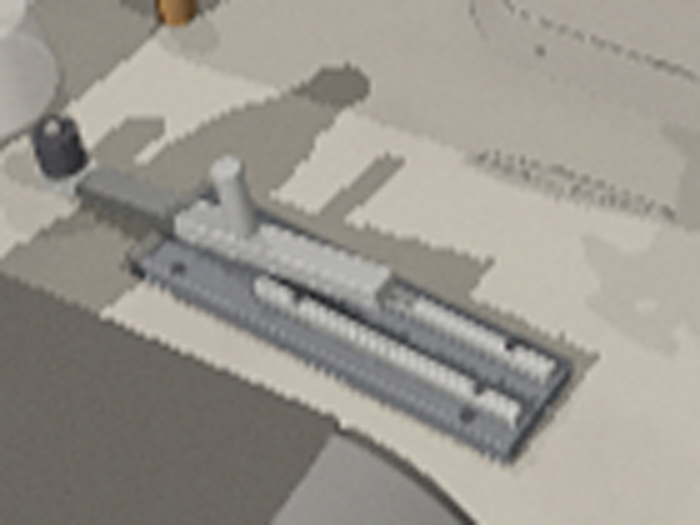

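View pics/t8.png

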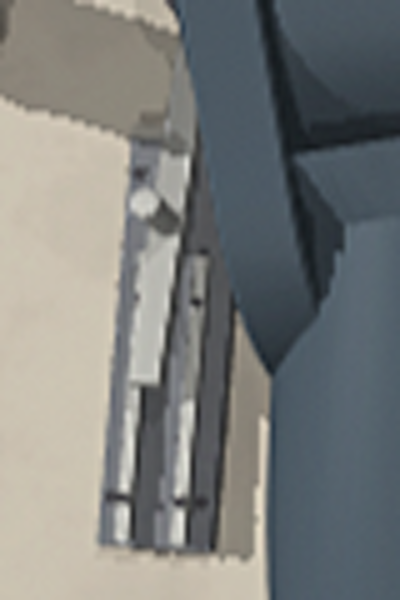

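```bash
python3 -m crank '[0.2,-1,0,0,0,0,0.2,-1,0,0,0,0,0.2,-1,0,0,0,0,0.2,-1,0,0,0,0,0.2,-1,0,0,0,0,0.2,-1,0,0,0,0,0.1,-1,0,0,0,0,0.1,-1,-0.2,0,0,0]' 1; python3 -m crank '[0,-1,-0.3,0,0,0,0,-1,-0.5,0,0,0,0,-1,-0.5,0,0,0,0,-1,-0.5,0,0,0,0,-0.8,-0.5,0,0,0,0,-0.4,-0.4,0,0.02,0,0,0,0,0,0,0]' 1
python3 - <<'E'
from h import *
s=env.sense();print(s['q'],s['position'],s['ee_rot'])
p,d=env.read_camera('wrist');cv2.imwrite('pics/w9.png',p[:,:,::-1]);np.savez('w9.npz',p=p,d=d,pos=s['position'],R=s['ee_rot'])
E
```

```text
t: 12.45
position: [0.6047, -0.156, 0.3383]
ee_rot: [[0.025, 0.058, 0.998], [0.008, 0.998, -0.058], [-1.0, 0.01, 0.025]]
wrist_force: [-0.4, -0.6, -0.2]
width: 0.0853
t: 13.32
position: [0.6054, -0.3147, 0.2575]
ee_rot: [[0.012, 0.058, 0.998], [0.008, 0.998, -0.058], [-1.0, 0.009, 0.011]]
wrist_force: [0.1, 0.5, 0.8]
width: 0.0852
[-0.48453759  0.51686544  0.4170059   1.46443953  0.01242996 -0.426324  ] [ 0.60539951 -0.31471913  0.25753625] [[ 0.01153859  0.05809062  0.99824463]
 [ 0.00797271  0.99827401 -0.05818448]
 [-0.99990164  0.00863008  0.01105553]]
```

View pics/w9.png

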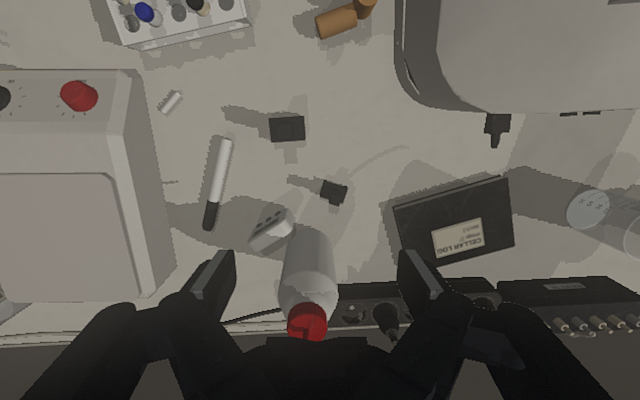

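```bash
python3 - <<'E'
from h import *
np.set_printoptions(precision=4,suppress=True)
z=np.load('w9.npz'); s=dict(position=z['pos'],ee_rot=z['R'])
cv2.imwrite('pics/w9z.png',cv2.resize(z['p'][:,:,::-1][105:152,260:315],None,fx=10,fy=10,interpolation=cv2.INTER_NEAREST))
d=z['d'];W,f,cx,cy=cam('wrist',s); vv,uu=np.mgrid[100:160,255:320]; D=d[100:160,255:320]
P=np.stack([(uu-cx)/f*D,-(vv-cy)/f*D,-D],-1)@W[:3,:3].T+W[:3,3]
k=P[...,2]>.05; q=P[k]; print('knob',k.sum(),q.mean(0),q[:,2].max(), q[:,:2].min(0),q[:,:2].max(0))
r=cv2.minAreaRect((q[:,:2]*1000).astype(np.float32));print(r)
b=(P[...,2]>.008)&(P[...,2]<.03); q=P[b];print('bridge',np.median(q[:,2]),q[:,:2].min(0),q[:,:2].max(0))
q=P[P[...,2]>.008];print(cv2.minAreaRect((q[:,:2]*1000).astype(np.float32)))
E
```

```text
knob 301 [ 0.5488 -0.3424  0.0843] 0.37388493986596055 [ 0.5278 -0.3547] [ 0.5599 -0.311 ]
((545.708984375, -331.4692687988281), (20.585189819335938, 50.3734016418457), 18.963903427124023)
bridge 0.015705267702705555 [ 0.5357 -0.3675] [ 0.566  -0.3234]
((546.986572265625, -339.15142822265625), (37.498104095458984, 56.913700103759766), 0.905647337436676)
```

View pics/w9z.png

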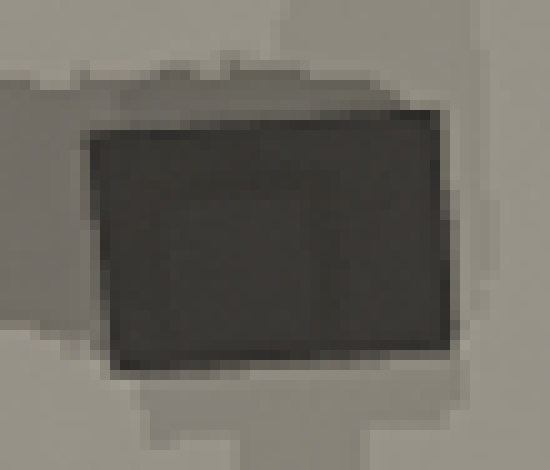

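```bash
python3 - <<'E'
from h import *
np.set_printoptions(precision=4,suppress=True)
z=np.load('w9.npz'); s=dict(position=z['pos'],ee_rot=z['R'])
C=[onz('wrist',259.5+x/10,104.5+y/10,.016,s) for x,y in((95,132),(440,112),(455,350),(113,370))]
C=np.array(C);print(C,C.mean(0))
for i in range(4):
    e=C[(i+1)%4]-C[i];print(np.linalg.norm(e),np.degrees(np.arctan2(e[1],e[0])))
d=z['d'];W,f,cx,cy=cam('wrist',s); vv,uu=np.mgrid[100:160,255:320]; D=d[100:160,255:320]
P=np.stack([(uu-cx)/f*D,-(vv-cy)/f*D,-D],-1)@W[:3,:3].T+W[:3,3]
k=(abs(P[...,2]-.06)<.004); q=P[k]; print('knob',k.sum(),q.mean(0),cv2.minAreaRect((q[:,:2]*1000).astype(np.float32)))
print(dep('wrist',300,300,z['d'][300,300],s),dep('wrist',307,320,z['d'][320,307],s))
E
```

```text
[[ 0.5356 -0.3664  0.016 ]
 [ 0.5357 -0.3237  0.016 ]
 [ 0.5647 -0.3239  0.016 ]
 [ 0.5646 -0.3673  0.016 ]] [ 0.5502 -0.3453  0.016 ]
0.042729376091833256 89.87885689999173
0.028930052992992752 -0.3268718784970108
0.04347355889639902 -90.05170381479773
0.028994957990849664 178.20286322733384
knob 268 [ 0.5507 -0.3453  0.0594] ((550.8914794921875, -345.61578369140625), (18.60050392150879, 17.49940299987793), 87.10111999511719)
[ 0.7068 -0.3351  0.1441] [ 0.7143 -0.3282  0.1633]
```

```bash
python3 -m crank '[-0.3,-0.17,-0.6,-0.01,0.015,0.02,-0.3,-0.17,-0.8,0,0,0.02,-0.3,-0.17,-0.8,0,0,0.02,-0.3,-0.17,-0.8,0,0,0.015,-0.3,-0.17,-0.8,0,0,0,-0.2,-0.1,-0.5,0,0,0,0,0,0,0,0,0]' 1
```

```text
t: 14.25
position: [0.5575, -0.3367, 0.133]
ee_rot: [[0.01, -0.011, 1.0], [-0.003, 1.0, 0.011], [-1.0, -0.003, 0.01]]
wrist_force: [0.8, 0.5, 0.1]
width: 0.0851
```

```bash
python3 -m crank '[-0.1,-0.12,-0.6,0,0.012,-0.01,-0.1,-0.12,-0.7,0,0,0,-0.05,-0.05,-0.7,0,0,0,0,0,-0.5,0,0,0,0,0,0,0,0,0]' 1
python3 - <<'E'
from h import *
s=env.sense()
p,d=env.read_camera('wrist');cv2.imwrite('pics/w10.png',p[:,:,::-1])
E
```

```text
t: 14.88
position: [0.5527, -0.3449, 0.057]
ee_rot: [[0.004, -0.005, 1.0], [-0.006, 1.0, 0.005], [-1.0, -0.006, 0.004]]
wrist_force: [0.0, -0.1, 0.5]
width: 0.0851
```

View pics/w10.png

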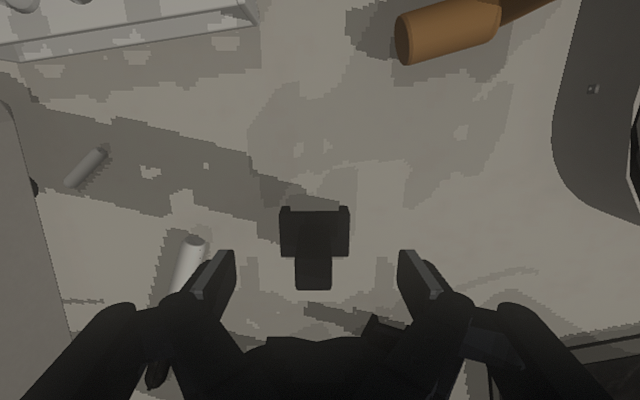

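Wrist view: the knob at u≈313 is centred between the fingers (about 316). I'll go down and close.

```bash
python3 -m crank '[-0.06,0,-0.25,0,0,0,0,0,0,0,0,0]' 1; python3 -m crank '[0,0,0,0,0,0,0,0,0,0,0,0,0,0,0,0,0,0,0,0,0,0,0,0,0,0,0,0,0,0,0,0,0,0,0,0]' 0.1 35; python3 -m crank '[0,0,0.3,0,0,0,0,0,0.5,0,0,0,0,0,0.8,0,0,0,0,0,0.8,0,0,0,0,0,0,0,0,0]'
python3 - <<'E'
from h import *
s=env.sense()
p,d=env.read_camera('wrist');cv2.imwrite('pics/w11.png',p[:,:,::-1]);np.savez('w11.npz',p=p,d=d,pos=s['position'],R=s['ee_rot'])
E
```

```text
t: 15.18
position: [0.552, -0.3454, 0.0511]
ee_rot: [[0.006, -0.005, 1.0], [-0.007, 1.0, 0.005], [-1.0, -0.007, 0.006]]
wrist_force: [-0.2, -0.1, -0.3]
width: 0.0854
t: 15.92
position: [0.5526, -0.3458, 0.0524]
ee_rot: [[0.008, -0.005, 1.0], [-0.008, 1.0, 0.005], [-1.0, -0.008, 0.008]]
wrist_force: [-0.4, -0.3, 0.6]
width: 0.0175
t: 16.55
position: [0.553, -0.346, 0.1303]
ee_rot: [[0.01, -0.005, 1.0], [-0.009, 1.0, 0.005], [-1.0, -0.009, 0.01]]
wrist_force: [-0.7, 0.3, -0.5]
width: 0.0176
```

View pics/w11.png

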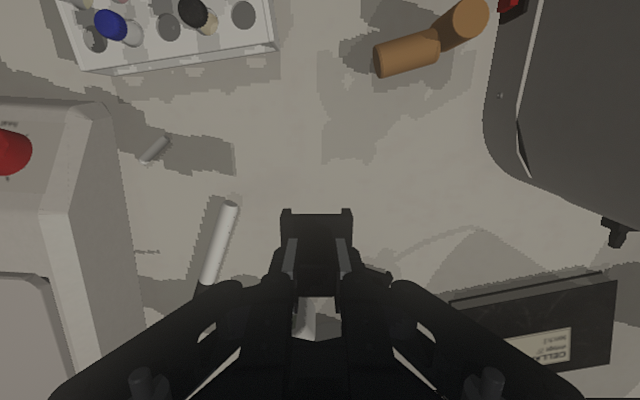

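Saddle gripped (width 17.5 mm). Before going back I'll measure the tipped arm from the fixed cameras.

```bash
python3 - <<'E'
from h import *
for n in('scene','top'):
    p,d=env.read_camera(n); np.savez(f'{n}12.npz',p=p,d=d)
    c=p[:,:,::-1]
    c=c[240:345,205:345] if n=='scene' else c[150:275,160:240]
    cv2.imwrite(f'pics/{n}12.png',cv2.resize(c,None,fx=4.8 if n=='top' else 5,fy=4.8 if n=='top' else 5,interpolation=cv2.INTER_CUBIC))
E
```

```text
(no output)
```

View pics/top12.png

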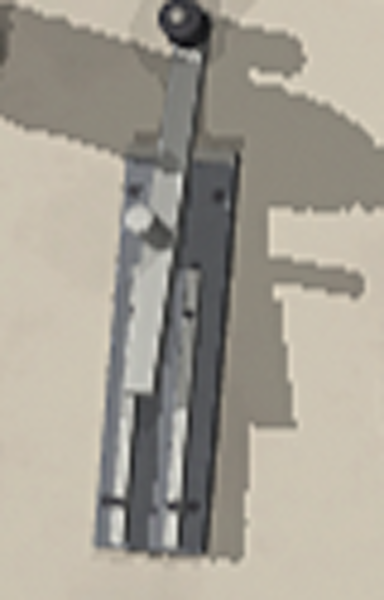

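View pics/scene12.png

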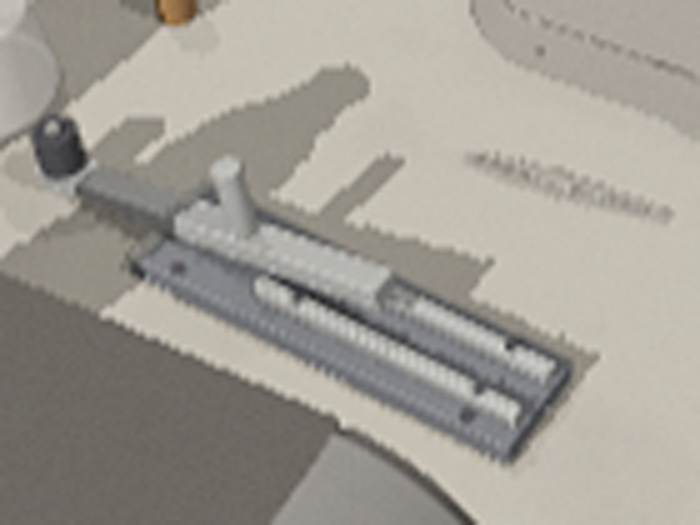

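```bash
python3 -m crank '[0,0,0.9,0,0,0,0,0,1,0,0,0,0,0.2,1,0,0,0,0,0.4,1,0,0,0,0.1,0.6,1,0,0,0,0.1,0.9,0.8,0,0,0,0.2,1,0.4,0,0,0,0.2,1,0.2,0,0.01,0]'; python3 -m crank '[0.2,1,0,0,0,-0.01,0.2,1,0,0,0,-0.01,0.2,1,0,0,0,-0.01,0.2,1,0,0,0,-0.01,0.2,1,0,0,0,-0.01,0.2,1,0,0,0,-0.01,0.2,1,0,0,0,-0.01,0.2,1,0,0,0,-0.01]'; python3 -m crank '[0.1,1,0,0,0,-0.01,0.1,1,0,0,0,-0.01,0.1,1,0,0,0,0,0.1,1,0,0,0,0,0.1,1,0,0,0,0,0,0,0,0,0,0]'
```

```text
t: 17.7
position: [0.5655, -0.2188, 0.3113]
ee_rot: [[-0.017, -0.001, 1.0], [0.002, 1.0, 0.001], [-1.0, 0.002, -0.017]]
wrist_force: [0.1, -0.1, -0.3]
width: 0.0175
t: 18.7
position: [0.6129, 0.0295, 0.3027]
ee_rot: [[-0.031, 0.064, 0.997], [0.005, 0.998, -0.064], [-1.0, 0.003, -0.031]]
wrist_force: [0.1, 0.1, -1.2]
width: 0.0174
t: 19.45
position: [0.6267, 0.1863, 0.2946]
ee_rot: [[-0.043, 0.078, 0.996], [0.003, 0.997, -0.078], [-0.999, -0.001, -0.043]]
wrist_force: [-0.4, -0.9, -0.1]
width: 0.0173
```

```bash
python3 -m crank '[0.15,1,0.1,0,0,0,0.15,1,0.1,0,0,0,0.15,1,0.1,0,0,0,0.15,1,0,0,0,0,0,0.8,0,0,0,0,0,0,0,0,0,0]'
python3 - <<'E'
from h import *
s=env.sense()
p,d=env.read_camera('wrist');cv2.imwrite('pics/w13.png',p[:,:,::-1]);np.savez('w13.npz',p=p,d=d,pos=s['position'],R=s['ee_rot'])
cv2.imwrite('pics/w13z.png',cv2.resize(p[:,:,::-1][40:200,250:400],None,fx=3.75,fy=3.75,interpolation=cv2.INTER_NEAREST))
E
```

```text
t: 20.2
position: [0.6451, 0.3293, 0.2983]
ee_rot: [[-0.051, 0.082, 0.995], [-0.003, 0.997, -0.082], [-0.999, -0.007, -0.05]]
wrist_force: [-0.2, 0.1, -1.0]
width: 0.0174
```

View pics/w13.png

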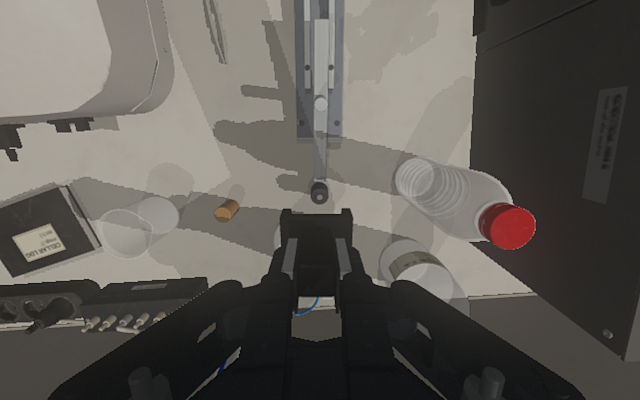

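View pics/w13z.png

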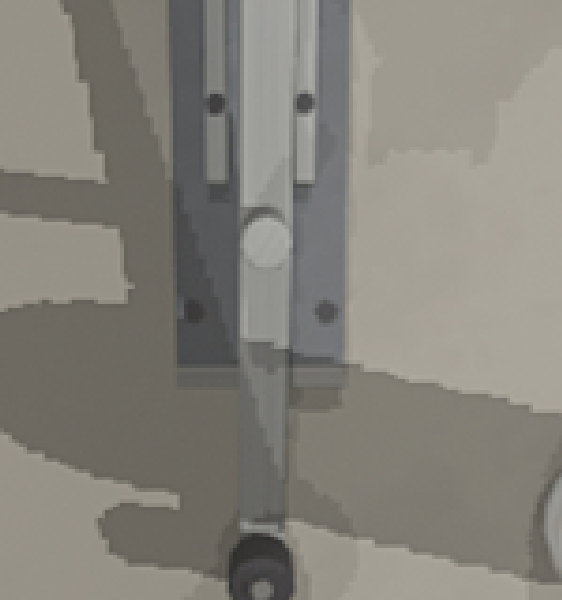

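```bash
python3 - <<'E'
from h import *
np.set_printoptions(precision=4,suppress=True)
z=np.load('w13.npz'); s=dict(position=z['pos'],ee_rot=z['R'])
px=lambda x,y:(249.5+x/3.75,39.5+y/3.75)
d=z['d'];W,f,cx,cy=cam('wrist',s); vv,uu=np.mgrid[:400,:640]
P=np.stack([(uu-cx)/f*d,-(vv-cy)/f*d,-d],-1)@W[:3,:3].T+W[:3,3]
# edge by depth at cols either side
for u in (301,306,333,338):
    col=P[:,u]; v=[v for v in range(130,160) if col[v,2]>.0075][-1]; print('edge col',u,v,onz('wrist',u,v+.5,.015,s))
L=onz('wrist',*px(177,387),.015,s);R=onz('wrist',*px(346,386),.015,s);print(L,R,(L+R)/2,np.linalg.norm(L-R))
# bar top profile along centre
C=[]
for v in range(60,178,3):
    uc=250+ (266+(v-104.8)*3.75*(-3/330))/3.75
    seg=P[v,int(uc)-4:int(uc)+5]; q=np.nanmedian(seg,0); C.append((v,*q))
C=np.array(C);print(C[::3])
m=(C[:,0]>115)&(C[:,0]<174)|(C[:,0]<90)
a=np.polyfit(C[m,1],C[m,3],1);print('slope deg',np.degrees(np.arctan(a[0])),'ztop at .597',np.polyval(a,.597))
for (y,l,r) in ((180,240,293),(320,239,292),(380,239,290),(440,240,288),(515,241,284)):
    v=px(0,y)[1]
    # intersect with height plane iteratively
    o=[]
    for x in (l,r):
        zz=.03
        for _ in range(5):
            q=onz('wrist',*px(x,y),zz,s); zz=np.polyval(a,q[0])
        o.append(q)
    print(y,o[0],o[1],'mid',(o[0]+o[1])/2,np.linalg.norm(o[0]-o[1]))
print('stem top', P[103:107,319:324].reshape(-1,3).mean(0))
E
```

```text
edge col 301 143 [0.596  0.3102 0.015 ]
edge col 306 143 [0.5966 0.3174 0.015 ]
edge col 333 142 [0.5983 0.3559 0.015 ]
edge col 338 142 [0.5989 0.3631 0.015 ]
[0.5944 0.3042 0.015 ] [0.5992 0.3684 0.015 ] [0.5968 0.3363 0.015 ] 0.06440650041850107
[[ 60.       0.4963   0.3462   0.0472]
 [ 69.       0.506    0.3455   0.0454]
 [ 78.       0.5163   0.3447   0.044 ]
 [ 87.       0.5264   0.344    0.041 ]
 [ 96.       0.539    0.3426   0.0604]
 [105.       0.551    0.3405   0.0832]
 [114.       0.5588   0.3402   0.0355]
 [123.       0.5703   0.3394   0.0336]
 [132.       0.582    0.3385   0.0322]
 [141.       0.594    0.3375   0.0298]
 [150.       0.6064   0.3366   0.027 ]
 [159.       0.6191   0.3356   0.0247]
 [168.       0.6324   0.3346   0.022 ]
 [177.       0.6457   0.3336   0.0198]]
slope deg -10.519375003881034 ztop at .597 0.028772322651687554
180 [0.5263 0.3344 0.0419] [0.5277 0.3523 0.0416] mid [0.527  0.3434 0.0418] 0.0179821241635279
320 [0.5719 0.3301 0.0334] [0.5734 0.349  0.0331] mid [0.5727 0.3396 0.0333] 0.018988254792252766
380 [0.5931 0.3283 0.0295] [0.5946 0.3469 0.0292] mid [0.5938 0.3376 0.0294] 0.01872045154250604
440 [0.6153 0.3267 0.0254] [0.6168 0.3447 0.0251] mid [0.6161 0.3357 0.0252] 0.018063014362968515
515 [0.6448 0.3246 0.0199] [0.6461 0.3412 0.0196] mid [0.6454 0.3329 0.0198] 0.016707197416696736
stem top [0.5505 0.3417 0.0832]
```

```bash
cat > tgt.py <<'E'
from h import *
from scipy.spatial.transform import Rotation as Ro
np.set_printoptions(precision=4,suppress=True)
yaw=np.radians(-5.05); pit=np.radians(10.7)
Rs=(Ro.from_euler('z',yaw)*Ro.from_euler('y',pit)).as_matrix()
w=np.load('w11.npz')
Rg=np.array([[.008,-.005,1],[-.008,1,.005],[-1,-.008,.008]]); Rg=Ro.from_matrix(Rg).as_matrix()
Rt=Rs@Rg  # saddle at grasp = identity
off=np.array([-.0019,.0003,-.0424])
base=np.array([.5985,.3372,.0290])
def target(h): return base+Rs@(np.array([0,0,h])-off)
if __name__=='__main__':
    s=env.sense(); R=s['ee_rot']
    print('Rt x,y',Rt[:,0],Rt[:,1])
    rv=Ro.from_matrix(Rt@R.T).as_rotvec(); print('rot nums',np.degrees(rv)/45)
    for h in (.04,.02,.012,.002,0): print(h,target(h),'shift nums',(target(h)-s['position'])/.03)
    Rsad=R@Rg.T
    print('in-hand chk',[proj('wrist',s['position']+Rsad@(off+np.array([-.015,y,.006])),s) for y in(-.022,.022)],
     [proj('wrist',s['position']+Rsad@(off+np.array([-.015,y,-.010])),s) for y in(-.022,.022)])
E
python3 tgt.py; python3 - <<'E'
import numpy as np,cv2
p=np.load('w13.npz')['p'][:,:,::-1]
c=np.clip(p[195:260,265:370].astype(float)*2.2,0,255).astype(np.uint8)
cv2.imwrite('pics/hand.png',cv2.resize(c,None,fx=6,fy=6,interpolation=cv2.INTER_NEAREST))
E
```

```text
Rt x,y [-0.1778  0.0077 -0.984 ] [ 0.0817  0.9966 -0.007 ]
rot nums [0.0136 0.1628 0.0001]
0.04 [0.6156 0.3354 0.1096] shift nums [-0.9883  0.2384 -6.2944]
0.02 [0.6119 0.3357 0.09  ] shift nums [-1.1116  0.2493 -6.9495]
0.012 [0.6104 0.3358 0.0821] shift nums [-1.1609  0.2536 -7.2115]
0.002 [0.6085 0.336  0.0723] shift nums [-1.2225  0.2591 -7.539 ]
0 [0.6082 0.336  0.0703] shift nums [-1.2349  0.2602 -7.6045]
in-hand chk [(np.float64(279.4494167768597), np.float64(216.3114806966792)), (np.float64(353.8182103911115), np.float64(216.91835747442013))] [(np.float64(282.7402698324526), np.float64(207.2361455575037)), (np.float64(350.80008677248213), np.float64(207.7795339660222))]
```

View pics/hand.png

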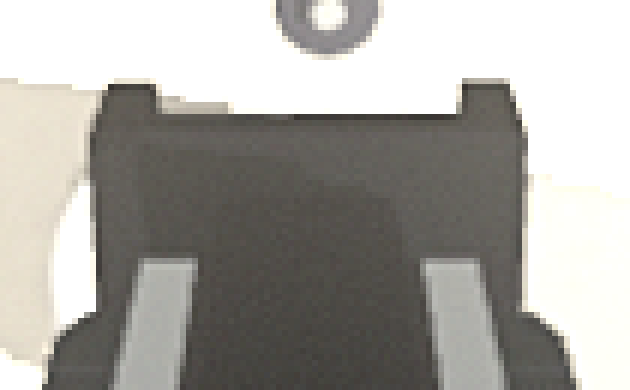

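In-hand check: the saddle's feet are seen at (282.5,208) and (350.5,208), predicted (282.7,207) and (350.8,208). It sits in the grip as assumed. Now hover.

```bash
python3 -m crank '[-0.1,0.03,-0.7,0.003,0.03,0,-0.15,0.03,-0.9,0.003,0.035,0,-0.15,0.03,-1,0.003,0.035,0,-0.15,0.03,-1,0.003,0.035,0,-0.15,0.03,-1,0.002,0.03,0,-0.15,0.03,-0.8,0,0,0,-0.1,0.03,-0.4,0,0,0,0,0,0,0,0,0]'; python3 tgt.py
```

```text
t: 21.25
position: [0.6168, 0.3217, 0.1204]
ee_rot: [[-0.183, 0.091, 0.979], [0.007, 0.996, -0.092], [-0.983, -0.01, -0.183]]
wrist_force: [0.6, -0.4, 0.7]
width: 0.0172
Rt x,y [-0.1778  0.0077 -0.984 ] [ 0.0817  0.9966 -0.007 ]
rot nums [ 0.0028 -0.007   0.0125]
0.04 [0.6156 0.3354 0.1096] shift nums [-0.0424  0.4564 -0.3582]
0.02 [0.6119 0.3357 0.09  ] shift nums [-0.1657  0.4673 -1.0133]
0.012 [0.6104 0.3358 0.0821] shift nums [-0.215   0.4716 -1.2753]
0.002 [0.6085 0.336  0.0723] shift nums [-0.2767  0.4771 -1.6029]
0 [0.6082 0.336  0.0703] shift nums [-0.289   0.4782 -1.6684]
in-hand chk [(np.float64(279.47785903015335), np.float64(216.19752240097446)), (np.float64(353.81895496208716), np.float64(216.81127950982645))] [(np.float64(282.7680178357341), np.float64(207.13511858354497)), (np.float64(350.8046361257047), np.float64(207.68463613376468))]
```

```bash
python3 -m crank '[-0.02,0.24,-0.1,0.003,-0.005,0.012,-0.02,0.22,-0.2,0,0,0,0,0.05,-0.3,0,0,0,0,0,0,0,0,0]'; python3 tgt.py | head -7
python3 - <<'E'
from h import *
s=env.sense()
p,d=env.read_camera('wrist');cv2.imwrite('pics/w14.png',p[:,:,::-1]);np.savez('w14.npz',p=p,d=d,pos=s['position'],R=s['ee_rot'])
p,d=env.read_camera('scene');cv2.imwrite('pics/s14.png',cv2.resize(p[:,:,::-1][220:325,195:315],None,fx=5,fy=5,interpolation=cv2.INTER_CUBIC))
E
```

```text
t: 21.75
position: [0.6169, 0.3386, 0.1039]
ee_rot: [[-0.175, 0.081, 0.981], [0.01, 0.997, -0.081], [-0.984, -0.004, -0.175]]
wrist_force: [0.1, -0.2, -0.1]
width: 0.0176
Rt x,y [-0.1778  0.0077 -0.984 ] [ 0.0817  0.9966 -0.007 ]
rot nums [-0.0029  0.0034 -0.0006]
0.04 [0.6156 0.3354 0.1096] shift nums [-0.0433 -0.1074  0.1889]
0.02 [0.6119 0.3357 0.09  ] shift nums [-0.1666 -0.0965 -0.4661]
0.012 [0.6104 0.3358 0.0821] shift nums [-0.216  -0.0921 -0.7282]
0.002 [0.6085 0.336  0.0723] shift nums [-0.2776 -0.0867 -1.0557]
0 [0.6082 0.336  0.0703] shift nums [-0.2899 -0.0856 -1.1212]
```

View pics/w14.png

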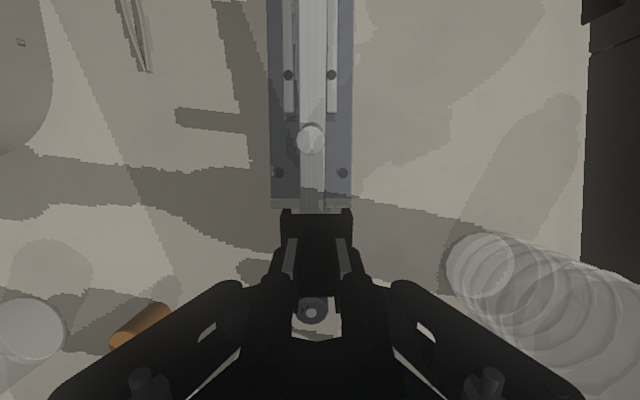

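View pics/s14.png

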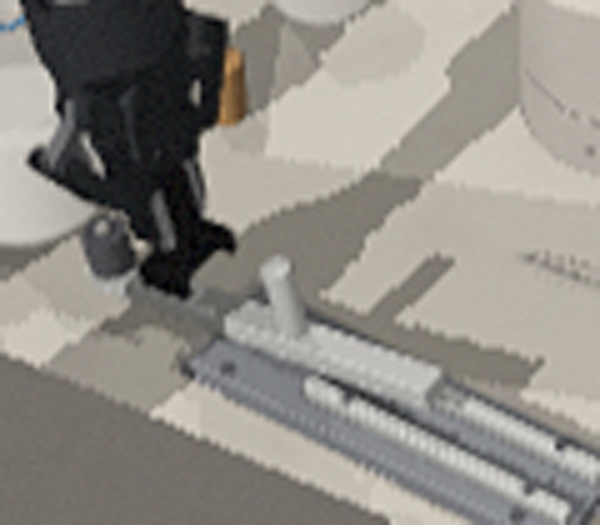

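```bash
python3 -m crank '[-0.1,-0.07,-0.1,-0.003,0.003,0,-0.09,-0.02,-0.2,0,0,0,0,0,-0.2,0,0,0,0,0,0,0,0,0]'; python3 tgt.py | head -7
```

```text
t: 22.35
position: [0.6111, 0.3352, 0.0889]
ee_rot: [[-0.177, 0.082, 0.981], [0.008, 0.997, -0.082], [-0.984, -0.007, -0.177]]
wrist_force: [-0.7, 0.2, 0.6]
width: 0.0174
Rt x,y [-0.1778  0.0077 -0.984 ] [ 0.0817  0.9966 -0.007 ]
rot nums [-0.0002  0.0014  0.0003]
0.04 [0.6156 0.3354 0.1096] shift nums [0.1477 0.0052 0.6906]
0.02 [0.6119 0.3357 0.09  ] shift nums [0.0244 0.0161 0.0356]
0.012 [0.6104 0.3358 0.0821] shift nums [-0.0249  0.0205 -0.2265]
0.002 [0.6085 0.336  0.0723] shift nums [-0.0865  0.0259 -0.554 ]
0 [0.6082 0.336  0.0703] shift nums [-0.0989  0.027  -0.6195]
```

```bash
python3 -m crank '[-0.03,0.015,-0.15,0,0,0,-0.03,0.01,-0.15,0,0,0,-0.03,0,-0.15,0,0,0,0,0,0,0,0,0]'; python3 tgt.py | head -7
python3 - <<'E'
from h import *
s=env.sense()
p,d=env.read_camera('wrist');cv2.imwrite('pics/w15.png',p[:,:,::-1])
p,d=env.read_camera('scene');cv2.imwrite('pics/s15.png',cv2.resize(p[:,:,::-1][220:325,195:315],None,fx=5,fy=5,interpolation=cv2.INTER_CUBIC))
E
```

```text
t: 22.85
position: [0.6083, 0.3361, 0.0744]
ee_rot: [[-0.177, 0.082, 0.981], [0.008, 0.997, -0.082], [-0.984, -0.007, -0.177]]
wrist_force: [-0.3, -0.6, -0.9]
width: 0.0175
Rt x,y [-0.1778  0.0077 -0.984 ] [ 0.0817  0.9966 -0.007 ]
rot nums [-0.0003  0.0013  0.0004]
0.04 [0.6156 0.3354 0.1096] shift nums [ 0.243  -0.0228  1.1754]
0.02 [0.6119 0.3357 0.09  ] shift nums [ 0.1197 -0.012   0.5203]
0.012 [0.6104 0.3358 0.0821] shift nums [ 0.0704 -0.0076  0.2583]
0.002 [0.6085 0.336  0.0723] shift nums [ 0.0087 -0.0021 -0.0692]
0 [0.6082 0.336  0.0703] shift nums [-0.0036 -0.0011 -0.1347]
```

View pics/w15.png

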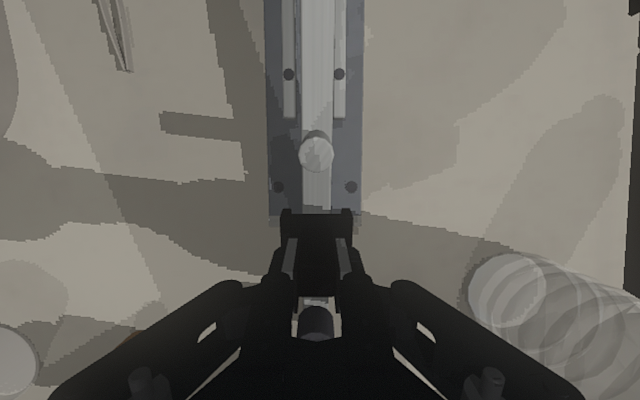

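View pics/s15.png

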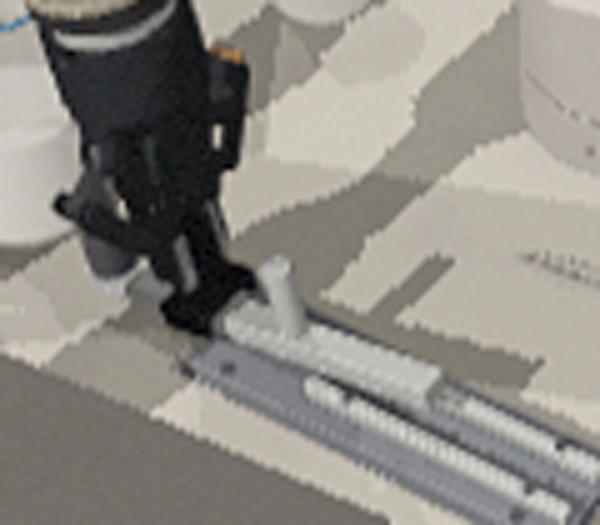

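```bash
python3 -m crank '[0,0,-0.07,0,0,0,0,0,0,0,0,0]';python3 -m crank '[0,0,-0.05,0,0,0,0,0,0,0,0,0]'; python3 tgt.py | sed -n '2p;7p'
```

```text
t: 23.2
position: [0.6088, 0.3363, 0.0729]
ee_rot: [[-0.176, 0.082, 0.981], [0.009, 0.997, -0.082], [-0.984, -0.006, -0.176]]
wrist_force: [0.2, 0.2, -0.8]
width: 0.0174
t: 23.45
position: [0.6088, 0.3363, 0.0714]
ee_rot: [[-0.175, 0.082, 0.981], [0.009, 0.997, -0.082], [-0.984, -0.006, -0.176]]
wrist_force: [-0.1, 0.0, -0.4]
width: 0.0171
rot nums [-0.0011  0.0031  0.0005]
0 [0.6082 0.336  0.0703] shift nums [-0.0224 -0.0069 -0.037 ]
```

```bash
python3 -m crank '[-0.02,0,-0.05,0,0,0,0,0,0,0,0,0]';python3 -m crank '[0,0,-0.05,0,0,0,0,0,0,0,0,0]'; python3 tgt.py | sed -n '2p;7p'
```

```text
t: 23.7
position: [0.6083, 0.3363, 0.0699]
ee_rot: [[-0.175, 0.082, 0.981], [0.009, 0.997, -0.082], [-0.984, -0.006, -0.175]]
wrist_force: [-0.1, 1.0, 0.1]
width: 0.0176
t: 23.95
position: [0.6084, 0.3365, 0.0698]
ee_rot: [[-0.174, 0.082, 0.981], [0.01, 0.997, -0.082], [-0.985, -0.005, -0.174]]
wrist_force: [0.2, -0.5, -1.2]
width: 0.0173
rot nums [-0.0022  0.0045  0.0006]
0 [0.6082 0.336  0.0703] shift nums [-0.0079 -0.014   0.0165]
```

```bash
python3 -m crank '[-0.01,-0.01,-0.06,-0.002,0.004,0]';python3 -m crank '[0,0,-0.05,0,0,0,0,0,0,0,0,0]'; python3 tgt.py | sed -n '2p;7p'; python3 - <<'E'
from h import *
p,d=env.read_camera('scene');cv2.imwrite('pics/s16.png',cv2.resize(p[:,:,::-1][255:310,215:285],None,fx=9,fy=9,interpolation=cv2.INTER_CUBIC))
E
```

```text
t: 24.08
position: [0.6085, 0.3365, 0.0694]
ee_rot: [[-0.176, 0.082, 0.981], [0.009, 0.997, -0.082], [-0.984, -0.005, -0.176]]
wrist_force: [-0.9, -0.1, 16.5]
width: 0.0176
t: 24.32
position: [0.6086, 0.3366, 0.0698]
ee_rot: [[-0.175, 0.082, 0.981], [0.01, 0.997, -0.082], [-0.985, -0.004, -0.175]]
wrist_force: [0.5, -0.2, -0.0]
width: 0.0173
rot nums [-0.0029  0.0037  0.0007]
0 [0.6082 0.336  0.0703] shift nums [-0.0142 -0.0193  0.0166]
```

View pics/s16.png

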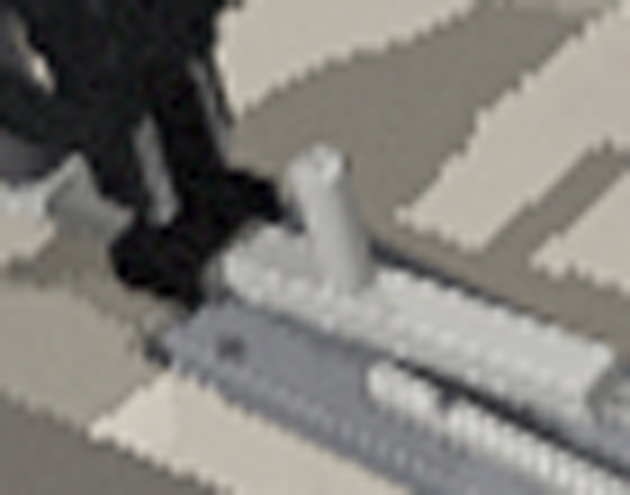

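Contact made (a brief 16 N, now settled). I'll release and withdraw along the tool axis.

```bash
python3 -m crank '[0,0,0,0,0,0,0,0,0,0,0,0,0,0,0,0,0,0,0,0,0,0,0,0]' 0.55; python3 -m crank '[0.05,0,0.3,0,0,0,0.09,0,0.5,0,0,0,0.12,0,0.7,0,0,0,0.12,0,0.8,0,0,0,0.1,0,0.8,0,0,0,0.1,0,0.8,0,0,0,0.05,0,0.8,0,0,0,0,0,0,0,0,0]' 
python3 - <<'E'
from h import *
s=env.sense()
p,d=env.read_camera('wrist');cv2.imwrite('pics/w17.png',p[:,:,::-1]);np.savez('w17.npz',p=p,d=d,pos=s['position'],R=s['ee_rot'])
p,d=env.read_camera('scene');cv2.imwrite('pics/s17.png',cv2.resize(p[:,:,::-1][235:325,200:310],None,fx=6,fy=6,interpolation=cv2.INTER_CUBIC))
E
```

```text
t: 24.88
position: [0.6085, 0.3366, 0.0686]
ee_rot: [[-0.176, 0.082, 0.981], [0.009, 0.997, -0.082], [-0.984, -0.005, -0.176]]
wrist_force: [-0.7, 0.6, -0.5]
width: 0.0469
t: 25.88
position: [0.6292, 0.3365, 0.2224]
ee_rot: [[-0.17, 0.083, 0.982], [0.013, 0.997, -0.082], [-0.985, -0.002, -0.17]]
wrist_force: [0.5, -0.3, -1.3]
width: 0.0468
```

View pics/w17.png

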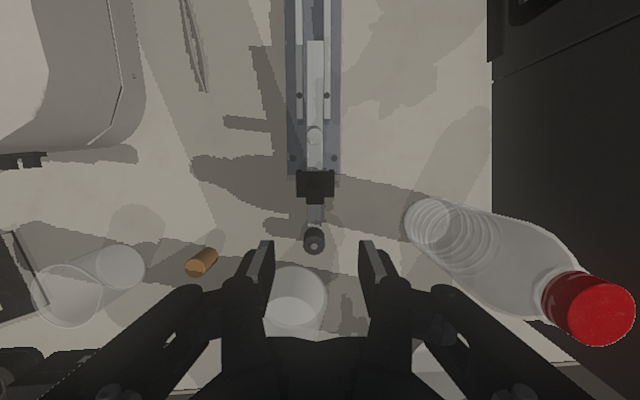

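View pics/s17.png

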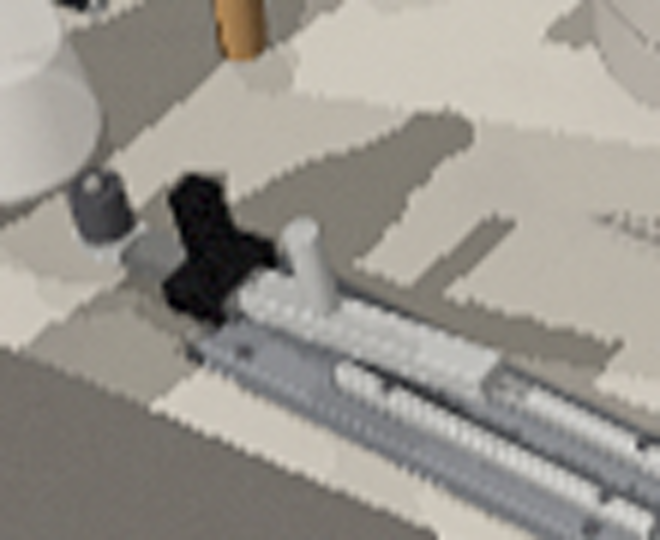

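The saddle is astride the arm and parallel to it, and the arm is still tipped. Now I'll measure where it sits.

```bash
python3 - <<'E'
from h import *
np.set_printoptions(precision=4,suppress=True)
z=np.load('w17.npz'); s=dict(position=z['pos'],ee_rot=z['R'])
cv2.imwrite('pics/w17z.png',cv2.resize(np.clip(z['p'][:,:,::-1][110:260,270:360].astype(float)*1.6,0,255).astype(np.uint8),None,fx=4,fy=4,interpolation=cv2.INTER_NEAREST))
d=z['d'];W,f,cx,cy=cam('wrist',s); vv,uu=np.mgrid[:400,:640]
P=np.stack([(uu-cx)/f*d,-(vv-cy)/f*d,-d],-1)@W[:3,:3].T+W[:3,3]
Q=P[165:205,290:340]; g=cv2.cvtColor(z['p'],cv2.COLOR_RGB2GRAY)[165:205,290:340]
e=np.array([.597,.3367,.015]);ax=np.array([.9961,-.0881,0]);la=np.array([.0881,.9961,0])
m=(g<50)
S=(Q-e)@ax; Lt=(Q-e)@la; Z=Q[...,2]
k=m&(Z>.06); print('knob top',k.sum(),S[k].mean(),Lt[k].mean(),Z[k].mean(),np.percentile(S[k],[3,97]),np.percentile(Lt[k],[3,97]))
b=m&(Z>.025)&(Z<.045); print('bridge',b.sum(),np.percentile(S[b],[2,98]),np.percentile(Lt[b],[2,98]),np.median(Z[b]))
r=cv2.minAreaRect((np.stack([S[b],Lt[b]],-1)*1000).astype(np.float32));print(r)
E
```

```text
knob top 371 0.007327503880522042 0.0015795351637362875 0.07987489241176568 [-0.001   0.0178] [-0.0064  0.0096]
bridge 650 [-0.0125  0.0163] [-0.0194  0.0219] 0.03498933559040934
((1.9624853134155273, 0.9369068145751953), (30.986597061157227, 42.64433288574219), 0.370417982339859)
```

View pics/w17z.png

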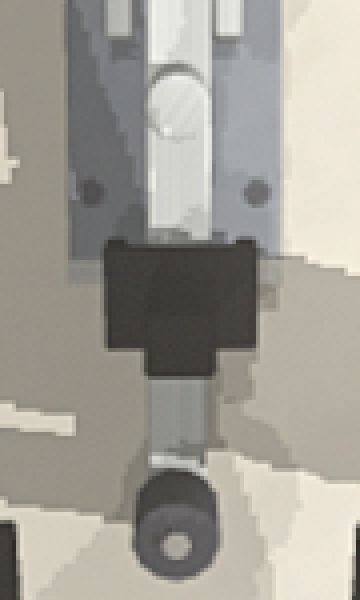

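```bash
python3 -c "
from bench import env
s=env.sense();print(s['t'],s['wrist_force'],abs(s['qvel']).max());print(env.sign_off())"
```

```text
25.975 [-0.79750327  0.09958426  0.29891737] 0.031483383623788365
the job is handed in; nothing more can be done
None
```

The job is done and handed in at about 26 s. The arm is tipped over the bench's front edge, and the larger black saddle sits astride it at the edge.

**Arm:** I pushed it by the stem until it tipped. The last steps were small, with a draw-back, and I did not push it on after that. It stayed tipped at about 10.5° with nothing touching it. The head was still down in the pictures after the saddle was set.

**Saddle:** I gripped it by the knob, tilted it to match the arm, and lowered it until it touched, with a brief 16.5 N at contact. After release and withdrawal I measured these values:
- **Along the arm:** the bridge centre is about 2 mm in front of the edge.
- **Sideways:** it is about 1 mm off the bench's centre line, and within about 0.5° of the arm's direction.
- **Knob:** it leans forward with the arm, so its top is about 7 mm in front of the edge.

**One disagreement:** my first reading put the bench edge about 8 mm too far back, because I took a light strip on the board for the edge. Depth, the fence ends and the board length all placed it at x ≈ 0.597, and I used that.

The gripper was clear of everything at hand-in. No other check failed.

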